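# Run the cap nut onto the specimen stage

## Robot

A 6-joint arm with a two-finger parallel gripper is mounted at the origin on the work surface. World frame = base frame: x ahead of the robot, y to its left, z up, the work surface at z = 0. Lengths are in mm, angles in rad, forces in N, time in s.
With the tool pointing down it reaches from about 400 to 925 mm from the base axis. Payload 12.5 kg.
Tool frame: the origin (TCP) lies on the front face of the gripper's body, between the roots of the fingers; the fingertips stand 78 mm ahead of it and the grasp point (between the pads) lies 59 mm ahead of it (env.nose_length is the distance from the TCP to the fingertips, in mm); z points along the fingers, y is the line along which they close (so a half turn about z gives the same grasp; the last joint's range is limited). The gripper opens to 95 mm and grips with 3 to 60 N. Pads are 20 mm wide; open, the fingers measure 119 mm over their backs; the gripper's body (75 mm by 180 mm) begins 59 mm behind the grasp point.
Start: joints at [1.047, 0.491, 1.559, -0, 1.092, -0.106], TCP at [253.576, 571.259, 292.261] pointing down, gripper open.
Joint ranges: [-3.1, 3.1], [-0.84, 2.19], [0.05, 2.79], [-1.13, 4.28], [0.06, 2.93], [-2.69, 2.69]. Speed limits (rad/s): [2.22, 2.22, 2.79, 3.14, 3.14, 3.14].

## Interface

Orientations are given as [roll, pitch, yaw] about the fixed x, y, z axes, in that order (R = Rz(yaw) Ry(pitch) Rx(roll)).
In Python, from cell import env gives the robot as it stands.
- The arm moves only by the tool jog_arm, never from a script. Its argument "motion" is a list of rows, each a list of 7 numbers: the turn, a rotation vector about the tool's x, y, z in degrees, then the shift along the tool's x, y, z in mm, then the finger opening in mm, from 0 to 95.1. In form: [[wx, wy, wz, x, y, z, hand], ...]. A call has 1 to 10 rows; each row shifts and turns the commanded pose from where the row before left it, along the tool's axes as they then stand; what a row does not reach is not made up. A row lasts 1/8 s, in which the tool goes at most 62.5 mm and 10.7 degrees, less where a joint would pass 70% of its speed; a pose out of reach is approached as far as the arm can. A call is refused whole if a number of a shift passes 62.5 or a number of a turn 10.7, either way. A call with a gripper value outside its range is refused whole. The fingers move at their own pace and stop on an object; the grip force is fixed at half the most. Time passes only in rows, so rows that do not move let the fingers close. It gives the time, the measured TCP pose, the force, the opening and the grip force at its end, in the units of the state.
- env.state(): the state, without advancing time (a new reading comes with each control period).
- env.read_camera(name): name is "side" or "top"; returns a dict with "color" (400x640x3 uint8, red, green, blue), "z_map" (400x640 float32, mm along the optical axis (not along the pixel's ray), 0 where there is no reading), "camera_matrix" (3x3 intrinsics, pixels), "k1" (the pictures are not rectified: a ray, as slopes to the right and down, at radius r is drawn at 1 + k1 r^2 times it, then the intrinsics apply), "world_to_cam" (4x4, takes a point from world to camera coordinates). Camera axes: x right, y up, looking along -z (the intrinsics and any distortion apply to the point x, -y, -z); pixel columns grow to the right and rows downward; lengths in mm; the calibration is good to about 2 mm. A picture is of the moment at which its call begins.
- env.job_done(): hands the job in; it is judged then, once.
Trained networks look in the newest picture that a camera, given by its name, has taken for a name from the list of things; names that differ only in an ending like _2 or _b are one class to them, and where a whole thing is asked for, a point or a joint stands for the part that bears it (a point fixed in the world has none). Each returns a list of dicts, best first, with "score" (0 to 1); they miss things now and then, are a little off and sometimes report something else, mostly with a low value. They report only what shows in the picture. A call takes as long as a camera call. They do not tell look-alikes from the thing itself.
- env.recognise(camera, thing): "location" ([column, row] in pixels, amid what is visible of it).
The state is a dict: "t": time; "joints": joint angles; "qvel": joint speeds; "tau": joint torques, N m; "eef_pos": TCP position; "tcp_rot": TCP orientation; "ft_force": force on the tool from outside, world axes, zero at the start; "moment": the same for the moment, N m; "opening": opening from 0.0 (shut) to 1.0 (fully open); "grip_force": force on a finger pad.
Only numpy, scipy, OpenCV 4.12 (cv2) and the standard library are available. Lean on these libraries where they do the work, as an engineer would, in place of code of your own. Each camera call takes 0.05 s, during which the arm holds its last target. There are 200 camera calls.

## Task

Clamp the specimen on the grey stage: put the finned cap nut over the stage's stud, turn it gently backward (anticlockwise from above) until you feel the thread start drop in, then forward (clockwise) until the steel strap is pressed fully home, and let go with the nut sitting upright and holding the strap down. Feel your way and do not force the thread, and leave the other things on the bench where they are.

Things in the scene. Friction and masses are not known exactly. Their poses are not given: they have to be found in the camera images.
- nut: Loose aluminium cap nut standing on its open end, 0.14 to 0.24 kg; origin: centre of underside, z up. Round hub 50 mm wide, 45 mm high, closed on top, with an upright grip fin (44 mm long along x, 12 mm thick along y, from 45 to 75 mm up). Grip the fin across its 12 mm, finger tips above the hub. Bore 39 mm wide, 40 mm deep.
- nut_pins (a point): Centre between the nut's two inner thread pins, on its axis, 15 mm above its underside. The pins are 4 mm thick and stick in from the bore along the nut's +x and -x, leaving 28 mm between their tips.
- stage: Grey clamp stage, fixed, but elsewhere each time: plate 130 (its x) x 80 x 18 mm, origin at the centre of its underside. In its middle stands the upright stud; a steel strap 126 x 30 mm lies along x, with a dark 52 mm washer round the stud on which the nut bears. Nut and stage (with stud and strap) must never press on each other with more than 120 N.
- stud_top (a point): Point on the stud's axis, 74 mm above the bench, level with its flat shoulder (36 mm wide; a 25 mm nose rises 9 mm higher). A nut set over it rests with its pins on the shoulder, underside 13 mm below this point. Two notches half a turn apart, 33 degrees wide, let the pins drop; their angle differs each time, is not measured and does not follow the stage.
- stud_start (a point): The axis at a dropped nut's underside, 52 mm above the bench. Turned backward by 0 to 150 degrees under light pressure the pins reach the notches, the nut falls about 8 mm and backward turning stops. Forward turning on the shoulder, before the drop, runs against blunt 3.5 mm high thread ends: do not force it. Set down on such an end, the nut stands up to 3.5 mm high: lift, turn back a little.
- stud_foot (a point): The same axis at the level of the nut's underside when home, 46.5 mm above the bench. Two-start right-hand thread: once dropped, forward turning lowers the nut 3.2 mm per rad (2 mm of play). It meets the washer after 30 to 75 degrees and has the strap home after 63 to 95 degrees more, where turning stiffens. The thread holds by itself when let go.
- strap (a joint): How far the strap is pressed down, m: 0 free (washer's top 50 mm above the bench), 0.0035 fully home on a hard stop. It is sprung: 4 N to start, 7 N at home.
- dishes: bystander: stack of three clear dishes, 62 mm wide, 35 mm high; to be left where it is.
- beaker: bystander: glass beaker, 54 mm wide, 65 mm high; to be left where it is.
- slidebox: bystander: grey slide box, 85 x 35 x 30 mm; to be left where it is.
- collar: bystander: plain aluminium collar (open ring), 48 mm wide, 14 mm high, no grip fin; to be left where it is.
- reagent: bystander: amber bottle, 54 mm wide, 120 mm high; to be left where it is.
- driver: bystander: screwdriver lying flat; to be left where it is.
- magnet: bystander: dark steel block, 30 x 30 x 22 mm; to be left where it is.
Things that resemble listed ones, but are neither listed nor needed, are in the scene too. What is shaped like the nut but pink is not meant.

How it is judged (in metres and radians):
On the way:
1. the nut is upright round the stud and its thread start has dropped in (at least 5 mm below resting on the shoulder), the strap still free (horizontal distance between nut and stud_top below 0.004 m and angle between nut's own z axis and vertical below 0.12 rad and z of nut in the frame of stud_top below -0.018 m and value of joint strap below 0.001 m), for 0.1 s.
At the end, for the whole second after the job is handed in: The nut sits on the stud, upright within 5 degrees, within 4 mm of its axis and at least 26 mm (underside) below stud_top, at rest and let go, and the strap stays pressed down by at least 2.6 of its 3.5 mm (value of joint strap above 0.0026 m and horizontal distance between nut and stud_top below 0.004 m and angle between nut's own z axis and vertical below 0.09 rad and z of nut in the frame of stud_top below -0.026 m and linear speed of nut below 0.01 m/s); the robot touches nothing.
It fails at once if nut and stage pressed together with more than 120 N (contact force between nut and stage above 120 N).
It fails at once if another thing on the bench was moved more than 25 mm (distance of any of dishes, beaker, slidebox, collar, reagent, driver, magnet from where it was at the start of the episode above 0.025 m).
It also fails if it takes over 72 s, if anything falls off the work surface, if the arm or the gripper's body presses on something with over 40 N, if the wrist force passes 120 N, or if a joint passes its speed limit or range.

## Working session

There is one attempt and no reset: what is moved stays moved. The work goes in short steps, Python scripts to look and compute and a tool call to move; the robot and the scene stay as the last step left them, time stands still between calls to the robot, and variables do not carry over. Pictures are saved under pics/ and viewed, at most 10 in all, crops included, and the job is handed in when it is done.

Besides the shell and the picture viewer there is one more tool, called after "Request:" as name(argument=value, ...), one argument or row to a line, values as JSON. jog_arm: Moves the arm, as the interface text tells. Its arguments: {"type":"object","properties":{"motion":{"type":"array"}},"required":["motion"]}

```bash
ls; mkdir -p pics; cat > h.py <<'E'
import numpy as np, cv2
from cell import env
def shot(n,save=None):
    d=env.read_camera(n)
    if save: cv2.imwrite('pics/'+save,d['color'][:,:,::-1])
    return d
def world(d,u,v,z=None):
    # z: world height in mm to intersect; None -> use depth map
    K=np.array(d['camera_matrix']);T=np.array(d['world_to_cam']);k=d['k1']
    p=np.array([(u-K[0,2])/K[0,0],(v-K[1,2])/K[1,1]]);q=p.copy()
    for _ in range(20): q=p/(1+k*(q@q))
    ray=np.array([q[0],-q[1],-1.]);R=T[:3,:3];c=-R.T@T[:3,3];w=R.T@ray
    if z is None: s=d['z_map'][int(round(v)),int(round(u))]
    else: s=(z-c[2])/w[2]
    return c+s*w
def cloud(d):
    K=np.array(d['camera_matrix']);T=np.array(d['world_to_cam']);k=d['k1']
    v,u=np.mgrid[:400,:640];p=np.stack([(u-K[0,2])/K[0,0],(v-K[1,2])/K[1,1]],-1);q=p.copy()
    for _ in range(20): q=p/(1+k*(q**2).sum(-1,keepdims=True))
    z=d['z_map'];X=np.stack([q[...,0]*z,-q[...,1]*z,-z],-1)
    P=(X-T[:3,3])@T[:3,:3];P[z==0]=np.nan
    return P
E
python3 - <<'E'
from h import *
for c in ['top','side']:
    d=shot(c,c+'0.png')
    T=np.array(d['world_to_cam']);print(c,(-T[:3,:3].T@T[:3,3]).round())
    for n in ['nut','stage','strap','collar','reagent','beaker','dishes','slidebox','driver','magnet']:
        for r in env.recognise(c,n)[:3]:
            u,v=r['location'];print(n,round(r['score'],2),np.round([u,v]),world(d,u,v).round())
print(env.state())
E
```

```text
pics
top [ 363.  -32. 1164.]
nut 0.96 [188. 219.] [ 363.  -32. 1164.]
nut 0.94 [255. 200.] [590. 137.  46.]
nut 0.86 [229. 234.] [503. 182.  61.]
stage 0.93 [396. 217.] [ 583. -183.   62.]
strap 0.95 [395. 223.] [ 572. -184.   46.]
collar 0.64 [322. 160.] [713.  -2.   2.]
reagent 0.62 [436. 165.] [ 706. -260.   88.]
beaker 0.88 [310. 275.] [439.  -6.   7.]
dishes 0.81 [309. 208.] [587.  13.  33.]
dishes 0.32 [399. 218.] [ 579. -188.   73.]
slidebox 0.6 [272. 134.] [756. 121.  29.]
driver 0.66 [380. 137.] [ 780. -135.   24.]
magnet 0.63 [398. 218.] [ 579. -187.   75.]
magnet 0.51 [449. 307.] [ 400. -326.   21.]
magnet 0.29 [384. 140.] [ 775. -144.   21.]
side [ 526. -638.  670.]
nut 0.98 [292. 164.] [515. 166.  44.]
nut 0.79 [298. 142.] [535. 265.  46.]
nut 0.65 [339. 284.] [ 599. -205.   19.]
stage 0.56 [337. 283.] [ 591. -221.   46.]
strap 0.84 [338. 276.] [ 595. -208.   51.]
collar 0.49 [369. 214.] [699.   5.   2.]
reagent 0.69 [404. 302.] [ 702. -294.   80.]
reagent 0.65 [418. 252.] [ 780. -142.   23.]
beaker 0.82 [259. 217.] [435. -35.  56.]
beaker 0.24 [334. 284.] [ 588. -207.  
[... 264 characters left out ...]
et 0.61 [235. 353.] [ 400. -335.   25.]
{'t': 1.1, 'joints': array([ 1.04738305e+00,  4.90900449e-01,  1.55889876e+00, -3.44849743e-05,
        1.09171800e+00, -1.05613029e-01]), 'qvel': array([ 0.00026017, -0.00071539, -0.00151106,  0.00147034, -0.00141735,
        0.00070592]), 'tau': array([-1.38302952e-03, -6.12475061e+01, -2.58434701e+01,  6.93061086e-02,
        4.45441366e-02,  4.45191881e-05]), 'eef_pos': array([253.58983984, 571.24917246, 292.2610912 ]), 'tcp_rot': array([3.14152086e+00, 3.83863796e-05, 2.72380829e+00]), 'ft_force': array([0.07721779, 0.36663088, 0.40904738]), 'moment': array([-0.0198471 , -0.00609835,  0.0005309 ]), 'grip_force': 0.0, 'opening': 0.9996345930266362}
```

```bash
python3 - <<'E'
import cv2
a=cv2.imread('pics/top0.png');cv2.imwrite('pics/t1.png',cv2.resize(a[100:340,150:470],(800,600),interpolation=cv2.INTER_CUBIC))
a=cv2.imread('pics/side0.png');cv2.imwrite('pics/s1.png',cv2.resize(a[120:360,200:520],(800,600),interpolation=cv2.INTER_CUBIC))
E
```

```text
(no output)
```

View pics/t1.png

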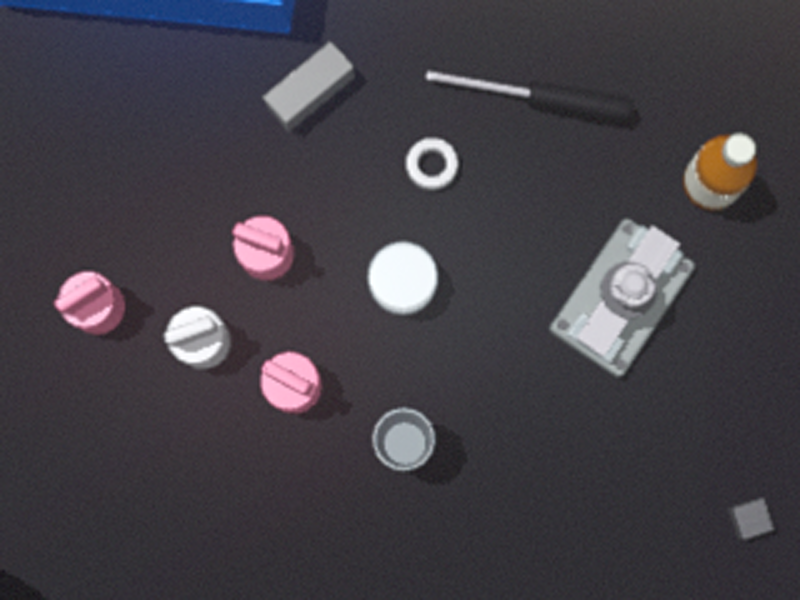

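View pics/s1.png

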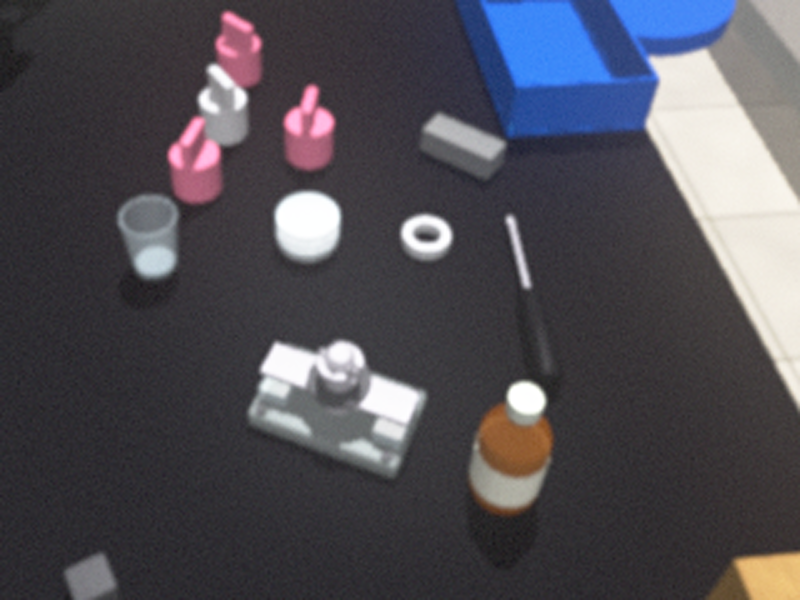

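```bash
python3 - <<'E'
from h import *
from scipy.optimize import least_squares
def fitc(P,r=None):
    f=lambda p:np.hypot(P[:,0]-p[0],P[:,1]-p[1])-(p[2] if r is None else r)
    s=least_squares(f,[*P[:,:2].mean(0),20],loss='soft_l1',f_scale=1);return s.x.round(1)
for c in ['top','side']:
    d=shot(c);P=cloud(d);C=d['color'].astype(int)
    grey=np.ptp(C,axis=2)<40
    near=lambda x,y,r:np.hypot(P[...,0]-x,P[...,1]-y)<r
    for name,(x,y) in dict(nut=(507,180),stage=(583,-188)).items():
        m=near(x,y,45)&grey;Q=P[m];print(c,name,m.sum(),np.histogram(Q[:,2],bins=range(0,100,5))[0])
        if name=='nut':
            F=Q[(Q[:,2]>68)&(Q[:,2]<82)];mu=F.mean(0);w,V=np.linalg.eigh(np.cov(F[:,:2].T));print('fin',len(F),mu.round(1),'midrange',np.degrees(np.arctan2(V[1,1],V[0,1])).round(1),w.round(1), np.ptp(F[:,:2]@V,axis=0))
            H=Q[(Q[:,2]>38)&(Q[:,2]<50)];print('hubtop',len(H),H.mean(0).round(1))
            print('hub circle',fitc(Q[(Q[:,2]>8)&(Q[:,2]<40)],25))
        else:
            F=Q[(Q[:,2]>78)];print('nose',len(F),F.mean(0).round(1), np.median(F,0).round(1))
            F=Q[(Q[:,2]>70)&(Q[:,2]<78)];print('shoulder',len(F),F.mean(0).round(1))
    # all nuts
d=shot('top');z=cv2.resize(d['color'][190:265,170:290,::-1],(800,500),interpolation=cv2.INTER_CUBIC)
cv2.imwrite('pics/n2.png',z)
# project candidates
def proj(X):
    T=np.array(d['world_to_cam']);K=np.array(d['camera_matrix']);c=T[:3,:3]@X+T[:3,3];s=np.array([c[0],-c[1]])/-c[2];s*=1+d['k1']*(s@s);return K[:2,:2]@s+K[:2,2]
print(proj(np.array([585,-188,83])),proj(np.array([507,180,75])))
m=cv2.resize(d['color'][195:250,365:435,::-1],(700,550),interpolation=cv2.INTER_CUBIC);cv2.imwrite('pics/st2.png',m)
E
```

```text
top nut 1148 [302  13   9  10   7   7  14  10 134  98  16   9  10  11  69  34   0   0
   0]
fin 110 [505.8 188.   73.6] midrange 117.0 [ 13.7 148.3] [14.03014059 42.50813149]
hubtop 237 [504.2 185.6  44.6]
hub circle [506.1 189.   20. ]
top stage 1146 [ 21   0  60 318  54   5  30   5  88 226  88   3   9  13  56  73  52  10
   0]
nose 87 [ 590.3 -195.8   81.7] [ 590.6 -195.8   81.6]
shoulder 104 [ 589.7 -195.2   74.6]
side nut 606 [75 26 25 21 29 26 22 29 89 39 12 16 14 18 41  8  0  0  0]
fin 59 [506.3 183.   72.8] midrange 118.4 [ 11.2 187.8] [12.15526294 45.69076859]
hubtop 139 [504.9 178.8  43.9]
hub circle [506.2 188.3  20. ]
side stage 1397 [ 14  17  22 479  23  19  32   0  80 348  73   7  26  26  86  64  66   0
   0]
nose 91 [ 590.6 -198.2   81.3] [ 590.6 -198.    81.4]
shoulder 125 [ 589.7 -200.    74.2]
[399.94743323 214.74062957] [228.86606345 231.52835114]
```

View pics/n2.png

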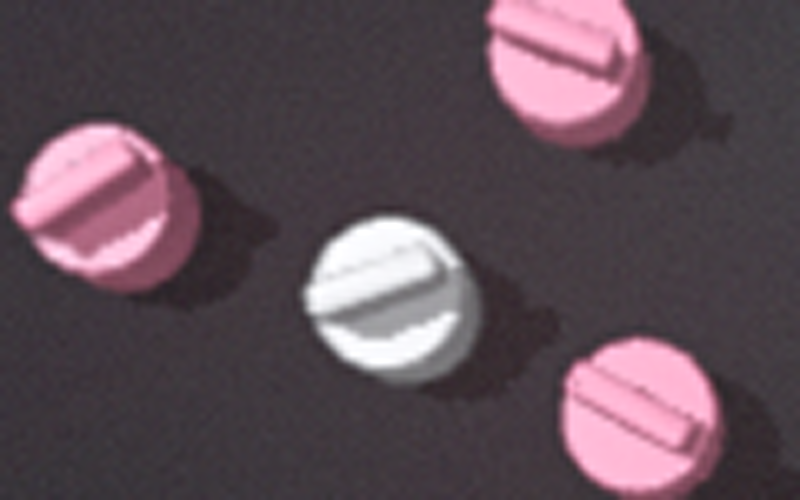

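View pics/st2.png

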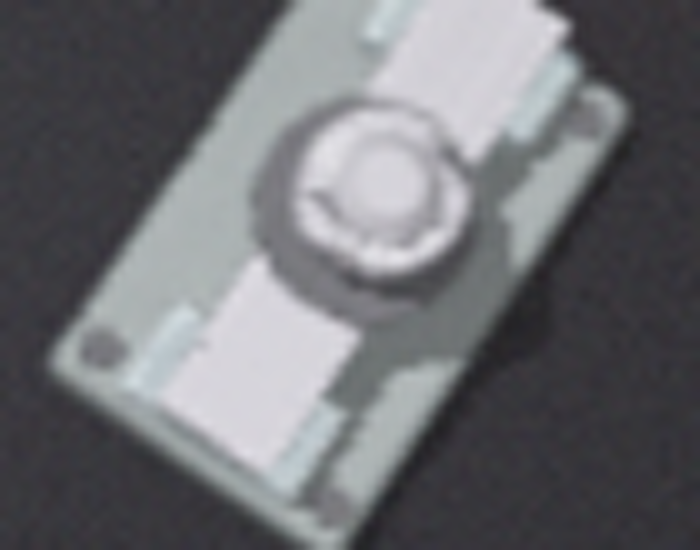

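```bash
python3 - <<'E'
from h import *
for c,cz in [('top',0),('side',0)]:
    d=shot(c);P=cloud(d)
    m=(np.hypot(P[...,0]-506,P[...,1]-186)<32)&(P[...,2]>70)
    v,u=np.nonzero(m);W=np.array([world(d,a,b,74.5) for a,b in zip(u,v)])[:,:2].astype(np.float32)
    (cx,cy),wh,a=cv2.minAreaRect(W);print(c,'fin rect',cx,cy,wh,a, 'mean',W.mean(0))
    w,V=np.linalg.eigh(np.cov(W.T));print('pca',np.degrees(np.arctan2(V[1,1],V[0,1])))
    if c=='top':
        a=world(d,216.5,233.5,75);b=world(d,234.5,226.5,75);print('edge',np.degrees(np.arctan2(*(b-a)[1::-1]))%180)
    # stud: nose top disc and shoulder
    m=(np.hypot(P[...,0]-590,P[...,1]+197)<16)&(P[...,2]>80);v,u=np.nonzero(m)
    W=np.array([world(d,a,b,83) for a,b in zip(u,v)])[:,:2].astype(np.float32);print('nose enc',cv2.minEnclosingCircle(W),W.mean(0),cv2.fitEllipse(cv2.convexHull(W)))
    m=(np.hypot(P[...,0]-590,P[...,1]+197)<35)&(P[...,2]<53)&(P[...,2]>47)
    print(m.sum())
    # other bench objects near
    pk=(d['color'][...,0].astype(int)-d['color'][...,1]>60)&(P[...,2]>70)&(P[...,2]<80)&(P[...,1]>60)
    n,l,s,ce=cv2.connectedComponentsWithStats(pk.astype(np.uint8))
    print([P[l==i].mean(0).round() for i in range(1,n) if s[i,4]>20])
E
```

```text
top fin rect 505.9593200683594 188.064697265625 (12.063164710998535, 41.475502014160156) 28.76981544494629 mean [505.71524 188.46452]
pca 118.14316902150527
edge 118.21910188445646
nose enc ((590.6239624023438, -195.4733428955078), 12.228504180908203) [ 590.1919  -196.00607] ((589.7221069335938, -195.8932647705078), (18.612564086914062, 26.212223052978516), 172.76315307617188)
190
[array([596., 140.,  74.]), array([527., 290.,  74.]), array([475.,  98.,  74.])]
side fin rect 505.2021484375 184.068603515625 (11.135050773620605, 45.78033447265625) 28.32211685180664 mean [506.19287 183.13588]
pca 116.76826024648439
nose enc ((590.32373046875, -200.5923309326172), 11.529690742492676) [ 590.54663 -198.82553] ((589.7963256835938, -200.47239685058594), (20.531085968017578, 22.577980041503906), 134.46649169921875)
240
[array([527., 289.,  74.]), array([596., 137.,  74.]), array([475.,  94.,  74.])]
```

Request:
jog_arm(
  motion=[
    [0,0,0,-38.7,-25,9,40],
    [0,0,0,-38.7,-25,9,40],
    [0,0,0,-38.7,-25,9,40],
    [0,0,0,-38.7,-25,9,40],
    [0,0,0,-38.7,-25,9,40],
    [0,0,0,-38.7,-25,9,40],
    [0,0,0,-38.7,-25,9,40],
    [0,0,0,-38.7,-25,9,40],
    [0,0,0,-38.7,-25,9,40],
    [0,0,0,-38.7,-25,9,40],
  ],
)

```text
t: 2.6
eef_pos: [506.7, 184.4, 202.1]
tcp_rot: [3.141, 0.0, 2.724]
ft_force: [0.5, 0.5, -0.3]
opening: 0.424
grip_force: 0.0
```

Request:
jog_arm(
  motion=[
    [0,0,9.5,0,0,0,40],
    [0,0,9.5,0,0,0,40],
    [0,0,9.5,0,0,0,40],
    [0,0,9.5,1.8,0,0,40],
    [0,0,0,0,0,25,40],
    [0,0,0,0,0,25,40],
    [0,0,0,0,0,15,40],
    [0,0,0,0,0,9,40],
  ],
)

```text
t: 3.6
eef_pos: [504.8, 187.2, 127.7]
tcp_rot: [-3.141, -0.0, 2.061]
ft_force: [-0.1, -0.2, 0.1]
opening: 0.423
grip_force: 0.0
```

Request:
jog_arm(
  motion=[
    [0,0,0,0,0,0,40],
    [0,0,0,0,0,0,5],
    [0,0,0,0,0,0,5],
    [0,0,0,0,0,0,5],
    [0,0,0,0,0,0,5],
    [0,0,0,0,0,0,5],
    [0,0,0,0,0,0,5],
  ],
)

```text
t: 4.47
eef_pos: [504.9, 187.2, 128.4]
tcp_rot: [3.141, 0.0, 2.061]
ft_force: [-0.2, 1.8, 2.5]
opening: 0.126
grip_force: 30.0
```

Request:
jog_arm(
  motion=[
    [0,0,0,0,0,-10,5],
    [0,0,0,0,0,-30,5],
    [0,0,0,0,0,-40,5],
    [0,0,0,0,0,-40,5],
    [0,0,0,0,0,-20,5],
  ],
)

```text
t: 5.1
eef_pos: [504.7, 187.1, 270.7]
tcp_rot: [3.14, 0.001, 2.061]
ft_force: [-0.2, 0.2, -2.7]
opening: 0.125
grip_force: 30.0
```

Request:
jog_arm(
  motion=[
    [0,0,0,-37.9,-10.6,0,5],
    [0,0,0,-37.9,-10.6,0,5],
    [0,0,0,-37.9,-10.6,0,5],
    [0,0,0,-37.9,-10.6,0,5],
    [0,0,0,-37.9,-10.6,0,5],
    [0,0,0,-37.9,-10.6,0,5],
    [0,0,0,-37.9,-10.6,0,5],
    [0,0,0,-37.9,-10.6,0,5],
    [0,0,0,-37.9,-10.6,0,5],
    [0,0,0,-37.9,-10.6,0,5],
  ],
)

```text
t: 6.35
eef_pos: [589.3, -198.4, 268.5]
tcp_rot: [-3.141, -0.001, 2.06]
ft_force: [-0.5, -1.1, -3.0]
opening: 0.125
grip_force: 30.0
```

Request:
jog_arm(
  motion=[
    [0,0,9.2,0,0,0,5],
    [0,0,9.2,0,0,0,5],
    [0,0,9.2,0,0,0,5],
    [0,0,9.2,0,0,0,5],
    [0,0,9.2,0,0,0,5],
    [0,0,0,0,0,20,5],
    [0,0,0,0,0,0,5],
    [0,0,0,0,0,0,5],
  ],
)

```text
t: 7.35
eef_pos: [589.5, -197.2, 248.8]
tcp_rot: [3.141, -0.0, 1.258]
ft_force: [0.0, -1.2, -1.8]
opening: 0.123
grip_force: 30.0
```

```bash
python3 - <<'E'
from h import *
ims=[]
for c in ['top','side']:
    d=shot(c);P=cloud(d);s=env.state()
    T=np.array(d['world_to_cam']);K=np.array(d['camera_matrix'])
    x=T[:3,:3]@np.array([590,-198,140])+T[:3,3];u=K[0,2]+K[0,0]*x[0]/-x[2];v=K[1,2]+K[1,1]*-x[1]/-x[2];print(c,u,v)
    u,v=int(u),int(v);ims.append(cv2.resize(d['color'][v-45:v+45,u-30:u+30,::-1],(400,600),interpolation=cv2.INTER_CUBIC))
    m=(np.hypot(P[...,0]-590,P[...,1]+198)<45);Q=P[m];print(np.histogram(Q[:,2],bins=range(10,250,10)))
print(s['eef_pos'],s['tcp_rot'],s['ft_force'],s['opening'])
cv2.imwrite('pics/h3.png',np.hstack(ims))
E
```

```text
top 409.6333528445263 207.90119862463425
(array([0, 0, 0, 0, 0, 0, 0, 0, 0, 0, 0, 0, 0, 0, 0, 0, 0, 0, 0, 0, 0, 0,
       0]), array([ 10,  20,  30,  40,  50,  60,  70,  80,  90, 100, 110, 120, 130,
       140, 150, 160, 170, 180, 190, 200, 210, 220, 230, 240]))
side 336.07454766884905 243.26912004663905
(array([579,  36,  32, 422,  93,  50, 139,  51,   0,   0,   3,  90,  94,
        97,  98, 301,  44,  60, 154,  56,  62,  64,  16]), array([ 10,  20,  30,  40,  50,  60,  70,  80,  90, 100, 110, 120, 130,
       140, 150, 160, 170, 180, 190, 200, 210, 220, 230, 240]))
[ 589.63585936 -197.20217193  248.99936529] [3.14075136e+00 9.33321400e-06 1.25786280e+00] [-0.36621     0.00766899 -2.17684199] 0.1254239482489019
```

View pics/h3.png

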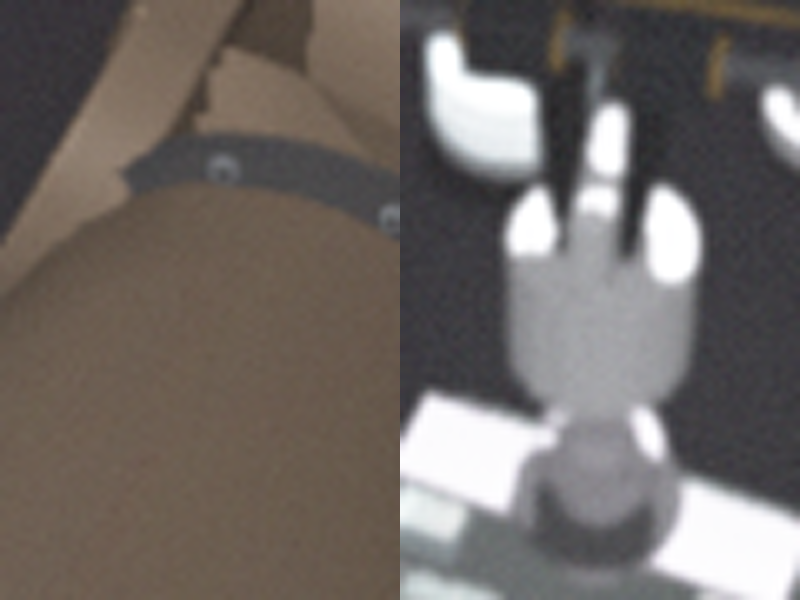

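```bash
cat > fit.py <<'E'
from h import *
from scipy.optimize import least_squares
def cyl(Q,r,x0):
    f=lambda p:np.hypot(Q[:,0]-p[0],Q[:,1]-p[1])-r
    return least_squares(f,x0,loss='soft_l1',f_scale=1.).x
def frames(n=5):
    D=[shot('side') for _ in range(n)]
    d=D[0]
    Z=np.stack([e['z_map'] for e in D]);Z[Z==0]=np.nan
    d['z_map']=np.nan_to_num(np.nanmedian(Z,0));d['color']=np.mean([e['color'] for e in D],0);return d,cloud(d)
E
python3 - <<'E'
from fit import *
d,P=frames(6)
s=env.state();print(s['eef_pos'],s['tcp_rot'])
zn=s['eef_pos'][2]-128.4
near=np.hypot(P[...,0]-590,P[...,1]+198)<40
for nm,r,lo,hi in [('nut',25,zn+4,zn+20),('nut',25,zn+15,zn+40),('nut',25,zn+4,zn+40),('stud',18,54,71),('stud',18,60,71),('nose',12.5,76,82)]:
    Q=P[near&(P[...,2]>lo)&(P[...,2]<hi)&(P[...,1]<-190)]
    Q=Q[np.hypot(Q[:,0]-590,Q[:,1]+198)<r+5]
    print(nm,lo,hi,len(Q),cyl(Q,r,[590,-198]).round(2), 'y front',Q[:,1].min().round(1),'x',np.percentile(Q[:,0],[1,99]).round(1))
np.savez('side_hover.npz',P=P,C=d['color'])
E
```

```text
[ 589.52582284 -197.13522471  248.40139612] [ 3.14137922e+00 -6.24735739e-05  1.25778378e+00]
nut 124.00139611889611 140.0013961188961 148 [ 589.15 -196.96] y front -222.4 x [564.2 613.5]
nut 135.0013961188961 160.0013961188961 241 [ 589.11 -197.04] y front -222.6 x [564.1 612.4]
nut 124.00139611889611 160.0013961188961 344 [ 589.12 -197.01] y front -222.6 x [564.1 612.8]
stud 54 71 62 [ 590.36 -194.6 ] y front -213.7 x [573.6 606.9]
stud 60 71 54 [ 590.07 -194.64] y front -213.7 x [573.6 606.9]
nose 76 82 58 [ 591.26 -193.88] y front -208.0 x [579.5 603.6]
```

Request:
jog_arm(
  motion=[
    [0,0,0,44.4,-14.4,0,5],
    [0,0,0,44.4,-14.4,0,5],
    [0,0,0,44.4,-14.4,0,5],
    [0,0,0,44.4,-14.4,0,5],
    [0,0,0,44.4,-14.4,0,5],
    [0,0,0,44.4,-14.4,0,5],
    [0,0,0,0,0,0,5],
  ],
)

```text
t: 8.62
eef_pos: [589.1, 85.7, 248.4]
tcp_rot: [3.141, -0.0, 1.261]
ft_force: [0.8, -0.4, -2.6]
opening: 0.123
grip_force: 30.0
```

```bash
cat > synth.py <<'E'
from h import *
from scipy.optimize import minimize
def avg(c,n=5):
    D=[shot(c) for _ in range(n)];d=D[0]
    Z=np.stack([e['z_map'] for e in D]);Z[Z==0]=np.nan
    d['z_map']=np.nan_to_num(np.nanmedian(Z,0));d['color']=np.mean([e['color'] for e in D],0);return d
def rays(d,v,u):
    K=np.array(d['camera_matrix']);T=np.array(d['world_to_cam']);k=d['k1']
    p=np.stack([(u-K[0,2])/K[0,0],(v-K[1,2])/K[1,1]],-1);q=p.copy()
    for _ in range(20): q=p/(1+k*(q**2).sum(-1,keepdims=True))
    R=T[:3,:3];return -R.T@T[:3,3],np.c_[q[:,0],-q[:,1],-np.ones(len(q))]@R
def height(X,Y,yaw):
    r=np.hypot(X,Y);a=X*np.cos(yaw)+Y*np.sin(yaw);b=-X*np.sin(yaw)+Y*np.cos(yaw)
    h=np.where((abs(a)<65)&(abs(b)<40),18.,0.)
    h=np.where((abs(a)<63)&(abs(b)<15),46.5,h)   # strap top, adjusted below
    h=np.where(r<26,50.,h);h=np.where(r<18,74.,h);return np.where(r<12.5,83.,h)
def depth(c,w,p):
    zs=np.arange(86,-1,-.5);X=c[None]+((zs[:,None]-c[2])/w[:,2][None])[...,None]*w[None]
    H=height(X[...,0]-p[0],X[...,1]-p[1],p[2])+p[3]
    i=(H>=zs[:,None]).argmax(0);return (zs[i]-c[2])/w[:,2]
E
python3 - <<'E'
from synth import *
for c in ['top','side']:
    d=avg(c);P=cloud(d);np.savez('st_'+c,**{k:np.array(v) for k,v in d.items()})
    m=np.hypot(P[...,0]-590,P[...,1]+197)<40
    for lab,mm in [('all',m),('stud',np.hypot(P[...,0]-590,P[...,1]+197)<26)]:
        v,u=np.nonzero(mm);c0,w=rays(d,v.astype(float),u.astype(float));z=d['z_map'][v,u]
        f=lambda p:np.minimum(abs(depth(c0,w,p)-z),8).mean()
        best=min((minimize(f,[590+a,-197+b,np.radians(60),0],method='Nelder-Mead',options=dict(initial_simplex=np.array([[590+a,-197+b,y,0],[592+a,-197+b,y,0],[590+a,-195+b,y,0],[590+a,-197+b,y+.1,0],[590+a,-197+b,y,1]]))) for a in (-2,2) for b in (-3,2) for y in (-.57,)),key=lambda r:r.fun)
        print(c,lab,len(v),best.x.round(2),round(best.fun,2))
E
```

```text
top all 917 [ 5.9131e+02 -1.9631e+02 -4.8000e-01 -3.1000e-01] 1.7
top stud 417 [ 5.9129e+02 -1.9647e+02 -5.0000e-01 -6.9000e-01] 2.19
side all 1267 [ 5.9077e+02 -1.9507e+02 -4.9000e-01 -3.5000e-01] 2.36
side stud 719 [ 5.9076e+02 -1.9462e+02 -4.7000e-01 -4.7000e-01] 2.98
```

Request:
jog_arm(
  motion=[
    [0,0,0,-44.6,14.6,0,5],
    [0,0,0,-44.6,14.6,0,5],
    [0,0,0,-44.6,14.6,0,5],
    [0,0,0,-44.6,14.6,0,5],
    [0,0,0,-44.6,14.6,0,5],
    [0,0,0,-44.6,14.6,0,5],
    [0,0,0,0,0,20,5],
    [0,0,0,0,0,0,5],
    [0,0,0,0,0,0,5],
  ],
)

```text
t: 10.25
eef_pos: [590.5, -198.4, 228.7]
tcp_rot: [3.141, -0.0, 1.258]
ft_force: [-0.5, 1.2, -2.8]
opening: 0.123
grip_force: 30.0
```

Request:
jog_arm(
  motion=[
    [0,0,0,2.6,-0.2,0,5],
    [0,0,0,0,0,10,5],
    [0,0,0,0,0,10,5],
    [0,0,0,0,0,0,5],
    [0,0,0,0,0,0,5],
  ],
)

```text
t: 10.88
eef_pos: [590.9, -196.2, 208.1]
tcp_rot: [-3.141, -0.0, 1.258]
ft_force: [-0.4, -1.0, -2.5]
opening: 0.127
grip_force: 30.0
```

```bash
python3 - <<'E'
from fit import *
d,P=frames(5)
s=env.state();print(s['eef_pos'],s['tcp_rot'])
zn=s['eef_pos'][2]-128.4
Q=P[(np.hypot(P[...,0]-590,P[...,1]+198)<32)&(P[...,2]>zn+4)&(P[...,2]<zn+40)&(P[...,1]<-190)]
print('nut',cyl(Q,25,[590,-198]).round(2))
E
```

```text
[ 590.94655358 -196.18519946  208.43730753] [ 3.14118142e+00 -4.89953540e-05  1.25761914e+00]
nut [ 590.47 -196.03]
```

Request:
jog_arm(
  motion=[
    [0,0,0,0,0,2,5],
    [0,0,0,0,0,2,5],
    [0,0,0,0,0,2,5],
    [0,0,0,0,0,1,5],
    [0,0,0,0,0,0,5],
  ],
)

```text
t: 11.75
eef_pos: [590.9, -196.1, 201.1]
tcp_rot: [-3.141, -0.0, 1.258]
ft_force: [-0.3, 0.1, -1.4]
opening: 0.123
grip_force: 30.0
```

Request:
jog_arm(
  motion=[
    [0,0,0,0,0,1,5],
    [0,0,0,0,0,1,5],
    [0,0,0,0,0,0,5],
  ],
)

```text
t: 12.12
eef_pos: [590.9, -196.1, 199.1]
tcp_rot: [-3.141, -0.0, 1.258]
ft_force: [-0.4, -0.7, -2.4]
opening: 0.127
grip_force: 30.0
```

Request:
jog_arm(
  motion=[
    [0,0,0,0,0,1,5],
    [0,0,0,0,0,1,5],
    [0,0,0,0,0,1,5],
    [0,0,0,0,0,0,5],
  ],
)

```text
t: 12.62
eef_pos: [590.9, -196.1, 196.1]
tcp_rot: [-3.142, -0.0, 1.258]
ft_force: [0.8, -0.2, -2.6]
opening: 0.126
grip_force: 30.0
```

Request:
jog_arm(
  motion=[
    [0,0,0,0,0,1,5],
    [0,0,0,0,0,1,5],
    [0,0,0,0,0,0,5],
  ],
)

```text
t: 13.0
eef_pos: [590.9, -196.1, 194.1]
tcp_rot: [-3.141, -0.0, 1.258]
ft_force: [0.1, -0.3, -2.1]
opening: 0.126
grip_force: 30.0
```

Request:
jog_arm(
  motion=[
    [0,0,0,0,0,1,5],
    [0,0,0,0,0,0.5,5],
    [0,0,0,0,0,0,5],
  ],
)

```text
t: 13.38
eef_pos: [590.9, -196.1, 192.7]
tcp_rot: [-3.142, -0.0, 1.258]
ft_force: [1.1, -0.9, -1.8]
opening: 0.123
grip_force: 30.0
```

Request:
jog_arm(
  motion=[
    [0,0,0,0,0,1,5],
    [0,0,0,0,0,0.5,5],
    [0,0,0,0,0,0,5],
  ],
)

```text
t: 13.75
eef_pos: [590.9, -196.1, 191.2]
tcp_rot: [-3.142, -0.0, 1.258]
ft_force: [-0.0, -0.0, -2.9]
opening: 0.126
grip_force: 30.0
```

Request:
jog_arm(
  motion=[
    [0,0,0,0,0,0.5,5],
    [0,0,0,0,0,0.5,5],
    [0,0,0,0,0,0,5],
  ],
)

```text
t: 14.12
eef_pos: [590.9, -196.1, 190.2]
tcp_rot: [-3.142, -0.0, 1.258]
ft_force: [-0.0, 1.1, -1.8]
opening: 0.123
grip_force: 30.0
```

Request:
jog_arm(
  motion=[
    [0,0,0,0,0,0.5,5],
    [0,0,0,0,0,0.5,5],
    [0,0,0,0,0,0,5],
  ],
)

```text
t: 14.5
eef_pos: [590.9, -196.1, 189.3]
tcp_rot: [3.141, -0.0, 1.258]
ft_force: [-0.3, -0.5, -0.9]
opening: 0.124
grip_force: 30.0
```

Request:
jog_arm(
  motion=[
    [0,0,0,0,0,0.3,5],
    [0,0,0,0,0,0,5],
  ],
)

```text
t: 14.75
eef_pos: [590.9, -196.1, 189.1]
tcp_rot: [3.141, -0.0, 1.258]
ft_force: [-0.8, -0.5, 1.3]
opening: 0.126
grip_force: 30.0
```

Request:
jog_arm(
  motion=[
    [0,0,0,0,0,0.5,5],
    [0,0,-4,0,0,0,5],
    [0,0,-4,0,0,0,5],
  ],
)

```text
t: 15.12
eef_pos: [591.2, -196.2, 189.0]
tcp_rot: [3.14, 0.0, 1.399]
ft_force: [-0.4, 0.7, 3.5]
opening: 0.124
grip_force: 30.0
```

```bash
python3 -c "
from cell import env;s=env.state();print(s['ft_force'],s['moment'],s['tcp_rot'],s['eef_pos'])"
```

```text
[-0.36689895  0.69082205  3.52595894] [-0.10804322  0.05970107 -0.06715855] [3.14035844e+00 1.87640691e-04 1.39947111e+00] [ 591.15287131 -196.24829029  188.95578625]
```

Request:
jog_arm(
  motion=[
    [0,0,-4,0,0,0,5],
    [0,0,-4,0,0,0,5],
    [0,0,-4,0,0,0,5],
  ],
)

```text
t: 15.5
eef_pos: [591.2, -196.3, 188.9]
tcp_rot: [3.14, 0.0, 1.609]
ft_force: [-1.0, -0.0, 5.6]
opening: 0.125
grip_force: 30.0
```

Request:
jog_arm(
  motion=[
    [0,0,-4,0,0,0,5],
    [0,0,-4,0,0,0,5],
    [0,0,-4,0,0,0,5],
  ],
)

```text
t: 15.88
eef_pos: [590.9, -196.1, 188.3]
tcp_rot: [3.141, 0.0, 1.819]
ft_force: [0.5, -0.1, -1.9]
opening: 0.124
grip_force: 30.0
```

Request:
jog_arm(
  motion=[
    [0,0,-4,0,0,0,5],
    [0,0,-4,0,0,0,5],
    [0,0,-4,0,0,0,5],
  ],
)

```text
t: 16.25
eef_pos: [590.8, -196.1, 188.1]
tcp_rot: [-3.141, -0.0, 2.028]
ft_force: [0.3, -0.2, -2.3]
opening: 0.124
grip_force: 30.0
```

Request:
jog_arm(
  motion=[
    [0,0,0,0,0,1,5],
    [0,0,0,0,0,1,5],
    [0,0,0,0,0,0,5],
  ],
)

```text
t: 16.62
eef_pos: [590.9, -196.1, 186.2]
tcp_rot: [-3.141, -0.0, 2.025]
ft_force: [-0.8, -0.2, -1.7]
opening: 0.123
grip_force: 30.0
```

Request:
jog_arm(
  motion=[
    [0,0,0,0,0,1,5],
    [0,0,0,0,0,1,5],
    [0,0,0,0,0,0,5],
  ],
)

```text
t: 17.0
eef_pos: [590.9, -196.1, 184.3]
tcp_rot: [-3.142, -0.0, 2.026]
ft_force: [0.5, -0.3, -2.6]
opening: 0.124
grip_force: 30.0
```

Request:
jog_arm(
  motion=[
    [0,0,0,0,0,1,5],
    [0,0,0,0,0,1,5],
    [0,0,0,0,0,0,5],
  ],
)

```text
t: 17.38
eef_pos: [590.9, -196.1, 182.3]
tcp_rot: [-3.142, -0.0, 2.026]
ft_force: [0.5, 0.6, -2.5]
opening: 0.124
grip_force: 30.0
```

Request:
jog_arm(
  motion=[
    [0,0,0,0,0,1,5],
    [0,0,0,0,0,0,5],
  ],
)

```text
t: 17.62
eef_pos: [590.9, -196.1, 181.3]
tcp_rot: [-3.142, -0.0, 2.026]
ft_force: [0.4, 0.3, -2.6]
opening: 0.123
grip_force: 30.0
```

Request:
jog_arm(
  motion=[
    [0,0,0,0,0,0.5,5],
    [0,0,0,0,0,0,5],
  ],
)

```text
t: 17.88
eef_pos: [590.9, -196.1, 180.9]
tcp_rot: [3.142, -0.0, 2.026]
ft_force: [0.5, -0.5, -1.7]
opening: 0.126
grip_force: 30.0
```

Request:
jog_arm(
  motion=[
    [0,0,5,0,0,0.2,5],
    [0,0,5,0,0,0.3,5],
    [0,0,5,0,0,0.3,5],
  ],
)

```text
t: 18.25
eef_pos: [590.9, -196.1, 180.1]
tcp_rot: [3.142, -0.0, 1.761]
ft_force: [0.3, 0.3, -2.1]
opening: 0.122
grip_force: 30.0
```

Request:
jog_arm(
  motion=[
    [0,0,5,0,0,0.3,5],
    [0,0,5,0,0,0.3,5],
    [0,0,5,0,0,0.3,5],
  ],
)

```text
t: 18.62
eef_pos: [590.9, -196.1, 179.2]
tcp_rot: [3.142, -0.0, 1.499]
ft_force: [-0.4, -0.5, -2.5]
opening: 0.125
grip_force: 30.0
```

```bash
python3 -c "
from cell import env;s=env.state();print(s['ft_force'],s['moment'],s['tcp_rot'],s['eef_pos'],s['joints'])"
```

```text
[-0.40869239 -0.52715258 -2.4696188 ] [-0.12901327  0.01419153 -0.00239108] [ 3.14154083e+00 -7.64285091e-05  1.49919000e+00] [ 590.89342327 -196.1182179   179.22280561] [-4.26536123e-01  6.13774386e-01  1.67523628e+00  1.19096606e-04
  8.52559952e-01 -3.55008161e-01]
```

Request:
jog_arm(
  motion=[
    [0,0,5,0,0,0.3,5],
    [0,0,5,0,0,0.3,5],
    [0,0,5,0,0,0.3,5],
  ],
)

```text
t: 19.0
eef_pos: [591.1, -196.2, 178.5]
tcp_rot: [3.141, 0.0, 1.237]
ft_force: [0.7, -0.8, 0.1]
opening: 0.121
grip_force: 30.0
```

Request:
jog_arm(
  motion=[
    [0,0,5,0,0,0.3,5],
    [0,0,5,0,0,0.3,5],
    [0,0,5,0,0,0.3,5],
  ],
)

```text
t: 19.38
eef_pos: [591.2, -196.4, 178.0]
tcp_rot: [3.14, -0.0, 0.976]
ft_force: [0.3, -1.1, 1.6]
opening: 0.121
grip_force: 30.0
```

```bash
python3 -c "
from cell import env;s=env.state();print(s['ft_force'],s['moment'],s['tcp_rot'],s['eef_pos'])"
```

```text
[ 0.26822421 -1.12377604  1.59487553] [-0.40922514  0.05315286  0.02698635] [ 3.14000720e+00 -7.20695682e-05  9.75747048e-01] [ 591.23723137 -196.41045771  177.96124465]
```

Request:
jog_arm(
  motion=[
    [0,0,5,0,0,0.3,5],
    [0,0,5,0,0,0.3,5],
    [0,0,5,0,0,0.3,5],
  ],
)

```text
t: 19.75
eef_pos: [591.2, -196.5, 177.1]
tcp_rot: [3.14, -0.0, 0.714]
ft_force: [0.6, -2.1, 2.4]
opening: 0.125
grip_force: 30.0
```

Request:
jog_arm(
  motion=[
    [0,0,5,0,0,0.3,5],
    [0,0,5,0,0,0.3,5],
    [0,0,5,0,0,0.3,5],
  ],
)

```text
t: 20.12
eef_pos: [591.2, -196.5, 176.3]
tcp_rot: [3.14, -0.001, 0.452]
ft_force: [-0.1, -1.9, 2.3]
opening: 0.126
grip_force: 30.0
```

```bash
python3 -c "
from cell import env;s=env.state();print(s['ft_force'],s['moment'],s['tcp_rot'],s['eef_pos'])"
```

```text
[-0.09223453 -1.85843993  2.31312161] [-0.37663726  0.31831363  0.03471297] [ 3.14025165e+00 -6.92145015e-04  4.52191556e-01] [ 591.16362047 -196.47165611  176.25971952]
```

Request:
jog_arm(
  motion=[
    [0,0,5,0,0,0.3,5],
    [0,0,5,0,0,0.3,5],
    [0,0,5,0,0,0.3,5],
  ],
)

```text
t: 20.5
eef_pos: [591.2, -196.5, 175.4]
tcp_rot: [3.14, -0.001, 0.19]
ft_force: [-0.5, -2.1, 3.7]
opening: 0.121
grip_force: 30.0
```

Request:
jog_arm(
  motion=[
    [0,0,5,0,0,0.3,5],
    [0,0,5,0,0,0.2,5],
  ],
)

```text
t: 20.75
eef_pos: [591.1, -196.4, 174.9]
tcp_rot: [3.141, -0.001, 0.016]
ft_force: [-1.4, -1.5, 3.9]
opening: 0.125
grip_force: 30.0
```

```bash
python3 -c "
from cell import env;s=env.state();print(s['ft_force'],s['moment'],s['tcp_rot'],s['eef_pos'])"
```

```text
[-1.37209921 -1.46941607  3.87133902] [-0.29769314  0.47390619  0.05123952] [ 3.14075999e+00 -1.06540582e-03  1.58409912e-02] [ 591.12536653 -196.43314838  174.92556997]
```

Request:
jog_arm(
  motion=[
    [0,0,5,0,0,0,5],
    [0,0,5,0,0,0,5],
    [0,0,5,0,0,0,5],
  ],
)

```text
t: 21.12
eef_pos: [591.1, -196.4, 174.9]
tcp_rot: [3.141, -0.001, -0.246]
ft_force: [-0.8, -1.9, 3.4]
opening: 0.123
grip_force: 30.0
```

```bash
python3 -c "
from cell import env;s=env.state();print(s['ft_force'],s['moment'],s['tcp_rot'],s['eef_pos'])"
```

```text
[-0.8202322  -1.8962961   3.36861335] [-0.18052283  0.43139055  0.07107821] [ 3.14109040e+00 -1.11051131e-03 -2.45950212e-01] [ 591.0729989  -196.41557486  174.93778879]
```

Request:
jog_arm(
  motion=[
    [0,0,5,0,0,0,5],
    [0,0,5,0,0,0,5],
  ],
)

```text
t: 21.38
eef_pos: [591.1, -196.2, 174.9]
tcp_rot: [-3.142, -0.001, -0.42]
ft_force: [0.6, 0.6, 2.4]
opening: 0.127
grip_force: 30.0
```

```bash
python3 -c "
from cell import env;s=env.state();print(s['ft_force'],s['moment'],s['tcp_rot'],s['eef_pos'])"
```

```text
[0.64617779 0.63402284 2.446841  ] [0.18045719 0.40437747 0.18939095] [-3.14155581e+00 -9.93854517e-04 -4.20493955e-01] [ 591.09836782 -196.22235131  174.89127679]
```

Request:
jog_arm(
  motion=[
    [0,0,4,0,0,0.1,5],
    [0,0,4,0,0,0.1,5],
  ],
)

```text
t: 21.62
eef_pos: [591.2, -196.1, 174.8]
tcp_rot: [-3.141, -0.001, -0.559]
ft_force: [-0.4, 0.6, 4.1]
opening: 0.126
grip_force: 30.0
```

```bash
python3 -c "
from cell import env;s=env.state();print(s['ft_force'],s['moment'],s['tcp_rot'],s['eef_pos'])"
```

```text
[-0.41850555  0.62814423  4.06723555] [0.25259611 0.36903518 0.31502817] [-3.14134403e+00 -1.26450799e-03 -5.59196531e-01] [ 591.21208643 -196.14699997  174.8255294 ]
```

Request:
jog_arm(
  motion=[
    [0,0,4,0,0,0,5],
    [0,0,4,0,0,0,5],
  ],
)

```text
t: 21.88
eef_pos: [591.2, -196.2, 174.8]
tcp_rot: [-3.141, -0.001, -0.698]
ft_force: [-0.2, 1.0, 4.3]
opening: 0.13
grip_force: 30.3
```

```bash
python3 -c "
from cell import env;s=env.state();print(s['ft_force'],s['moment'],s['tcp_rot'],s['eef_pos'])"
```

```text
[-0.19884502  1.01065741  4.25306879] [0.20210116 0.27304459 0.61958552] [-3.14137960e+00 -1.40107359e-03 -6.98164803e-01] [ 591.22769904 -196.18902901  174.76698556]
```

Request:
jog_arm(
  motion=[
    [0,0,0,0,0,0,5],
    [0,0,0,0,0,0,40],
    [0,0,0,0,0,0,40],
    [0,0,0,0,0,0,40],
    [0,0,0,0,0,0,40],
    [0,0,0,0,0,-20,40],
    [0,0,0,0,0,-40,40],
    [0,0,0,0,0,-60,40],
  ],
)

```text
t: 22.88
eef_pos: [590.5, -196.0, 293.9]
tcp_rot: [3.141, 0.003, -0.697]
ft_force: [0.6, -0.1, -0.4]
opening: 0.42
grip_force: 0.0
```

Request:
jog_arm(
  motion=[
    [0,0,0,-30,-40,-20,40],
    [0,0,0,-30,-40,0,40],
    [0,0,0,-30,-40,0,40],
    [0,0,0,-30,-40,0,40],
    [0,0,0,-30,-40,0,40],
    [0,0,0,0,0,0,40],
  ],
)

```text
t: 23.62
eef_pos: [604.1, 56.4, 314.0]
tcp_rot: [-3.141, 0.0, -0.693]
ft_force: [-0.4, 0.0, -0.1]
opening: 0.415
grip_force: 0.0
```

```bash
python3 - <<'E'
from fit import *
d,P=frames(5);s=env.state();print(s['t'],s['eef_pos'],s['ft_force'])
r=np.hypot(P[...,0]-591,P[...,1]+196)
Q=P[(r<32)&(P[...,2]>54)&(P[...,2]<86)&(P[...,1]<-190)];print('nut',cyl(Q,25,[591,-196]).round(2))
H=P[(r<22)&(P[...,2]>86)&(P[...,2]<97)];F=P[(r<26)&(P[...,2]>117)];print('hub top z',np.median(H[:,2]),'fin top z',np.median(F[:,2]),np.percentile(F[:,2],[75,90]))
S=P[(r>29)&(r<55)&(P[...,2]>35)&(P[...,2]<56)];print('strap z',np.median(S[:,2]),len(S))
o=np.load('st_side.npz');d0=dict(o);P0=cloud(d0);r0=np.hypot(P0[...,0]-591,P0[...,1]+196);S0=P0[(r0>29)&(r0<55)&(P0[...,2]>35)&(P0[...,2]<56)];print('strap z before',np.median(S0[:,2]),len(S0))
t=shot('top')
a=cv2.resize(d['color'][215:325,280:400,::-1].astype(np.uint8),(400,367),interpolation=cv2.INTER_CUBIC);b=cv2.resize(t['color'][165:275,340:460,::-1],(400,367),interpolation=cv2.INTER_CUBIC)
cv2.imwrite('pics/f4.png',np.hstack([a,b]))
E
```

```text
23.875 [604.32718318  52.3900136  314.0163714 ] [0.43117437 0.29305602 0.18942875]
nut [ 590.78 -196.37]
hub top z 91.05238249518074 fin top z 120.53133807937019 [120.96315651 121.41505759]
strap z 41.90240322225196 346
strap z before 45.49789977746077 360
```

View pics/f4.png

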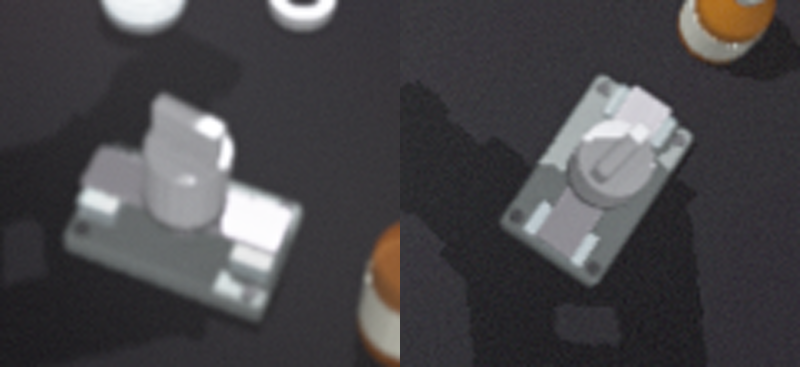

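The picture shows the nut upright on the stud, at about (185,175) in the side half and (610,160) in the top half. The strap dropped 3.6 mm, from 45.5 to 41.9 mm, so it is home. Hub top is at 91 mm, which puts the underside near 46.5 mm. The gripper is clear.

```bash
python3 -c "
from cell import env;print(env.job_done())"
```

```text
the job is handed in; nothing more can be done
None
```

I handed the job in with the aluminium nut dropped into the thread and turned forward until it stiffened. The side camera showed the strap about 3.6 mm lower and the nut upright and let go; the hand-in returned no verdict.

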